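# Switch the ball feeder to the blue tray

### The arm

A 6-joint arm with a two-finger parallel gripper is mounted at the origin on the work surface. World frame = base frame: x ahead of the robot, y to its left, z up, the work surface at z = 0. Lengths are in mm, angles in rad, forces in N, time in s.
With the tool pointing down it reaches from about 425 to 950 mm from the base axis. Payload 3.5 kg.
Tool frame: the origin (TCP) lies midway between the tips of the shut fingers; the grasp point (between the pads) lies 19 mm behind it; z points along the fingers, y is the line along which they close (so a half turn about z gives the same grasp; the last joint's range is limited). The gripper opens to 85 mm and grips with 20 to 120 N. Pads are 22 mm wide; open, the fingers measure 114 mm over their backs; the gripper's body (76 mm by 85 mm) begins 54 mm behind the grasp point. The pads swing forward as they close: fully open they stand 13 mm farther back than shut.
Start: joints at [-1.355, 0.286, 1.577, -0, 1.279, -0.15], TCP at [241.467, -630.317, 231.325] pointing down, gripper open.
Joint ranges: [-2.77, 2.77], [-0.9, 2.22], [0.21, 2.48], [-1.53, 4.67], [0.24, 2.81], [-2.84, 2.84]. Speed limits (rad/s): [2.79, 2.79, 3.14, 3.14, 3.14, 3.14].

### API

Orientations are given as [roll, pitch, yaw] about the fixed x, y, z axes, in that order (R = Rz(yaw) Ry(pitch) Rx(roll)).
In Python, from bench import sensors, vision, order gives the robot as it stands.
- The arm moves only by the shell command python3 -m jog 'ROWS' [FORCE]. ROWS is a JSON object whose one key "plan" holds a list of rows, each a list of 3 entries, a list of its own where there are three numbers: the finger opening in mm, from 0 to 85.4, then the shift along the tool's x, y, z in mm, then the turn about the tool's z in degrees. In form: {"plan": [[fingers, [x, y, z], turn], ...]}. A call has exactly 8 rows; each row is the pose to reach, as a shift and turn from the pose commanded when the call began, along the tool's axes at that moment; what a row does not reach only later rows make up. A row lasts 1/12 s, in which the tool goes at most 41.7 mm and 7.16 degrees, less where a joint would pass 70% of its speed; a pose out of reach is approached as far as the arm can. A call with a gripper value outside its range is refused whole. The fingers move at their own pace and stop on an object; FORCE is the grip in N (left out, the last holds). Time passes only in rows, so rows that repeat a pose let the fingers close, or fill a call up. It gives the time, the measured TCP pose, the force, the opening and the grip force at its end, in the units of the state.
- sensors.get_state(): the state, without advancing time (a new reading comes with each control period).
- vision.snapshot(name): name is "scene" or "side" or "wrist"; returns a dict with "image" (400x640x3 uint8, red, green, blue), "mtx" (3x3 intrinsics, pixels), "k1" (the pictures are not rectified: a ray, as slopes to the right and down, at radius r is drawn at 1 + k1 r^2 times it, then the intrinsics apply), "position" and "attitude" of the camera in the world. Camera axes: x right, y up, looking along -z (the intrinsics and any distortion apply to the point x, -y, -z); pixel columns grow to the right and rows downward; lengths in mm; the calibration is good to about 2 mm. A picture is of the moment at which its call begins. There is no depth.
- order.sign_off(): hands the job in; it is judged then, once.
The state is a dict: "time_s": time; "joint_positions": joint angles; "qvel": joint speeds; "joint_torque": joint torques, N m; "ee_pos": TCP position; "ee_rot": TCP orientation; "wrist_force": force on the tool from outside, world axes, zero at the start; "wrist_torque": the same for the moment, N m; "width": finger opening in mm; "finger_force": force on a finger pad.
Only numpy, scipy, OpenCV 4.12 (cv2) and the standard library are available. Lean on these libraries where they do the work, as an engineer would, in place of code of your own. Each camera call takes 0.05 s, during which the arm holds its last target. There are 200 camera calls.

### The job

The grinding balls waiting on the feeder must go to the blue tray, but the seesaw gate is set to the grey one. With the fingertips press the gate's raised end down until it rocks right over towards the blue tray, then push the red shutter post fully open so that all three balls run down into the blue tray. Do not touch the balls, and leave the jars, vials and the other things on the bench where they are.

Things in the scene. Friction and masses are not known exactly. Their poses are not given: they have to be found in the camera images.
- feeder: the ball feeder, bolted to the bench: aluminium base plate 280 x 490 mm, 8 mm thick. Origin on the bench under the gate's pivot; its x points away from the robot up the white feed ramp (plate spans x -100 to +180 mm), its y to the grey tray, -y to the blue tray (plate +-245 mm).
- ramp_lip (a point): lower end of the white feed ramp's floor, 133 mm above the bench, 20 mm behind the gate's middle. The ramp (31 mm wide) rises from here along the feeder's +x for 147 mm; side-wall tops 153 mm above the bench here, 185 mm at the far end. Balls drop from it onto the middle of the gate
- gate (a joint): orange seesaw gate, a channel 200 mm long along the feeder's y, 51 mm wide, pivot at its middle 105 mm above the bench; rad. -0.24 (stop): balls run to the grey tray; +0.24 (stop): blue-tray end down, balls run to the blue tray. A brass weight on a stalk, up to 92 mm above the pivot on the robot's side, topples it to a stop once past level; under 1 N at a paddle rocks it; it stays
- blue_paddle (a point): centre of the top face of the black press paddle (36 along x, 34 along y, 6 mm thick) on the gate's blue-tray end, robot's side of the channel. Pressed down, it swings from about 40 mm higher to its lowest place, about 94 mm above the bench
- grey_paddle (a point): the same paddle at the gate's grey-tray end
- shutter (a joint): steel shutter across the ramp, 0 = shut, grows as it slides towards the feeder's +y (grey-tray side), 0.042 m = stop, fully open; the balls pass from about 0.027. Friction about 2 N, stays where it is left
- post_top (a point): centre of the top of the shutter's red post, 12 mm (x) by 14 mm (y), which stands up 54 mm; top 218 mm above the bench. Push its side facing the blue tray
- blue_tray (a point): centre of the inner floor of the blue tray, 92 x 92 mm inside, 38 mm deep, outer wall 78 mm higher than the floor; axes as the feeder's
- grey_tray (a point): the same for the grey tray
- ball1: steel grinding ball, 20 mm, 33 g, origin at its centre; number 1 in the queue on the ramp behind the shutter
- ball2: steel grinding ball, 20 mm, 33 g, origin at its centre; number 2 in the queue on the ramp behind the shutter
- ball3: steel grinding ball, 20 mm, 33 g, origin at its centre; number 3 in the queue on the ramp behind the shutter
- mill_jar: lidded steel mill jar, 52 mm wide, 65 mm tall, standing on the feeder's base plate behind the chutes on the blue-tray side; loose, origin at the centre of its underside; leave alone
- sample_vial: small clear vial with green cap, 28 mm wide, 50 mm tall, standing on the front edge of the feeder's base plate; loose, origin at the centre of its underside; leave alone
- oil_vial: small amber vial with yellow cap, 28 mm wide, 50 mm tall, standing on the base plate behind the chutes on the grey-tray side; loose, origin at the centre of its underside; leave alone
- tip_box: blue pipette-tip box, 85 x 120 x 60 mm, on the bench to the left; loose, origin at the centre of its underside; leave alone
- reagent_bottle: glass bottle with blue cap, 70 mm wide, 150 mm tall, on the bench to the left; loose, origin at the centre of its underside; leave alone
- beaker: glass beaker, 70 mm wide, 80 mm tall, on the bench to the right; loose, origin at the centre of its underside; leave alone
- dish: covered white culture dish, 90 mm wide, 15 mm tall, on the bench to the right; loose, origin at the centre of its underside; leave alone

How it is judged (in metres and radians):
On the way, in this order (a step that is already met when the one before it is completed fails the run):
1. the gate is rocked over to the blue tray while the shutter is still shut (value of joint gate above 0.2 rad and value of joint shutter below 0.015 m), for 0.2 s.
2. the shutter is pushed open (value of joint shutter above 0.034 m), for 0.1 s.
At the end, for the whole second after the job is handed in: gate rocked to the blue side (over 0.2 rad), shutter open (over 34 mm of its 42), all three balls lying at rest inside the blue tray (value of joint gate above 0.2 rad and value of joint shutter above 0.034 m and x of ball1 in the frame of blue_tray between -0.05 and 0.05 m and y of ball1 in the frame of blue_tray between -0.05 and 0.05 m and z of each of ball1, ball2, ball3 in the frame of blue_tray below 0.036 m and linear speed of each of ball1, ball2, ball3 below 0.05 m/s and x of ball2 in the frame of blue_tray between -0.05 and 0.05 m and y of ball2 in the frame of blue_tray between -0.05 and 0.05 m and x of ball3 in the frame of blue_tray between -0.05 and 0.05 m and y of ball3 in the frame of blue_tray between -0.05 and 0.05 m); the robot touches nothing.
It fails at once if a ball is touched by the robot (contact force between any of the arm, the fingers and ball1 above 0.3 N or contact force between any of the arm, the fingers and ball2 above 0.3 N or contact force between any of the arm, the fingers and ball3 above 0.3 N).
It fails at once if a ball goes down the grey side (y of any of ball1, ball2, ball3 in the frame of feeder above 0.09 m).
It fails at once if a ball is lifted (height (world z) of any of ball1, ball2, ball3 above 0.22 m).
It fails at once if a jar, vial or other bystander is shifted over 20 mm, lifted or tipped (distance of any of mill_jar, sample_vial, oil_vial, tip_box, reagent_bottle, beaker, dish from where it was at the start of the episode above 0.02 m or angle between any of mill_jar, sample_vial, oil_vial, tip_box, reagent_bottle, beaker, dish's own z axis and vertical above 0.4 rad).
It also fails if it takes over 38 s, if anything falls off the work surface, if the arm or the gripper's body presses on something with over 40 N, if the wrist force passes 120 N, or if a joint passes its speed limit or range.

## Working session

There is one attempt and no reset: what is moved stays moved. The work goes in short steps, Python scripts to look and compute and a shell command to move; the robot and the scene stay as the last step left them, time stands still between calls to the robot, and variables do not carry over. Pictures are saved under pics/ and viewed, at most 10 in all, crops included, and the job is handed in when it is done.

```bash
mkdir -p pics; ls; python3 - <<'E'
from bench import sensors, vision
import cv2,pickle
d={}
for n in("scene","side"):
    s=vision.snapshot(n);d[n]=s
    cv2.imwrite(f"pics/{n}0.png",s["image"][:,:,::-1]);print(n,s["mtx"],s["k1"],s["position"],s["attitude"])
pickle.dump(d,open("d0.pkl","wb"))
print(sensors.get_state())
E
```

```text
pics
scene [[417.86170331   0.         316.55632572]
 [  0.         417.86170331 191.93110037]
 [  0.           0.           1.        ]] 0.03829517146572973 [1596.20147177   78.47266321  856.27230337] [ 0.98419275 -0.00573358  1.65070036]
side [[514.90836852   0.         320.47399887]
 [  0.         514.90836852 200.7202182 ]
 [  0.           0.           1.        ]] 0.021692659570201195 [-197.155819    902.14432989 1259.85887612] [ 0.82210327 -0.0053161  -2.43114342]
{'time_s': 0.1, 'joint_positions': array([-1.35498016e+00,  2.87061858e-01,  1.57806141e+00,  6.99081533e-06,
        1.27863347e+00, -1.50017146e-01]), 'qvel': array([-0.00121473, -0.00157405, -0.00201204, -0.00103836, -0.00043316,
        0.00035466]), 'joint_torque': array([ 9.69826360e-04, -4.07298732e+01, -2.93698758e+01, -1.47651645e-04,
        3.40336745e-03,  9.44218868e-06]), 'ee_pos': array([ 241.35151602, -629.71879627,  230.07898811]), 'ee_rot': array([-3.13945388e+00, -3.30047298e-04,  3.65830935e-01]), 'wrist_force': array([-0.22525136,  0.63335019, -0.08323957]), 'wrist_torque': array([ 0.00970879, -0.00053553, -0.00998667]), 'finger_force': 0.0, 'width': 85.59467278293566}
```

View pics/scene0.png

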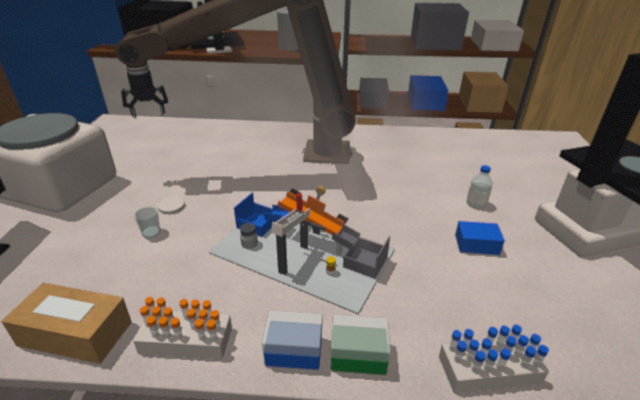

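View pics/side0.png

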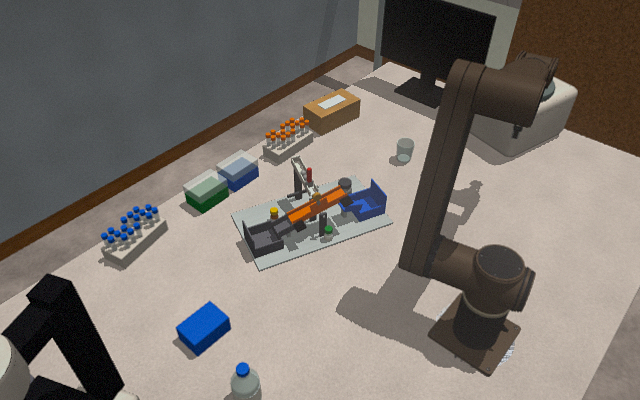

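The two views show the feeder: in scene the plate spans about (210-395, 195-305), the red post is at about (299,197) and the gate is orange. In side, the plate spans about (232-392, 180-270) and the red post is at about (309,172). I'll enlarge both.

```bash
cat > h.py <<'E'
import numpy as np,cv2
from scipy.spatial.transform import Rotation as R
def ray(s,uv):
    k=s["mtx"]; d=np.array([s["k1"],0,0,0,0])
    x,y=cv2.undistortPoints(np.array([[uv]],float),k,d)[0,0]
    v=R.from_euler("xyz",s["attitude"]).as_matrix()@[x,-y,-1.]
    return np.array(s["position"]),v/np.linalg.norm(v)
def plane(s,uv,z):
    p,v=ray(s,uv); return p+v*(z-p[2])/v[2]
def tri(obs):
    A=0;b=0;L=[ray(s,uv) for s,uv in obs]
    for p,v in L:
        M=np.eye(3)-np.outer(v,v);A=A+M;b=b+M@p
    x=np.linalg.solve(A,b)
    return x,[np.linalg.norm(np.cross(x-p,v)) for p,v in L]
def proj(s,P):
    Rm=R.from_euler("xyz",s["attitude"]).as_matrix();c=Rm.T@(np.array(P)-s["position"])
    return cv2.projectPoints(np.array([[c[0],-c[1],-c[2]]]),np.zeros(3),np.zeros(3),s["mtx"],np.array([s["k1"],0,0,0,0.]))[0].ravel()
E
python3 - <<'E'
import pickle,cv2,numpy as np
d=pickle.load(open("d0.pkl","rb"))
a=d["scene"]["image"][180:310,205:405,::-1];b=d["side"]["image"][145:275,225:400,::-1]
cv2.imwrite("pics/cs.png",cv2.resize(a,None,fx=4,fy=4,interpolation=cv2.INTER_CUBIC))
cv2.imwrite("pics/cd.png",cv2.resize(b,None,fx=4.5,fy=4.5,interpolation=cv2.INTER_CUBIC))
E
```

```text
(no output)
```

View pics/cs.png

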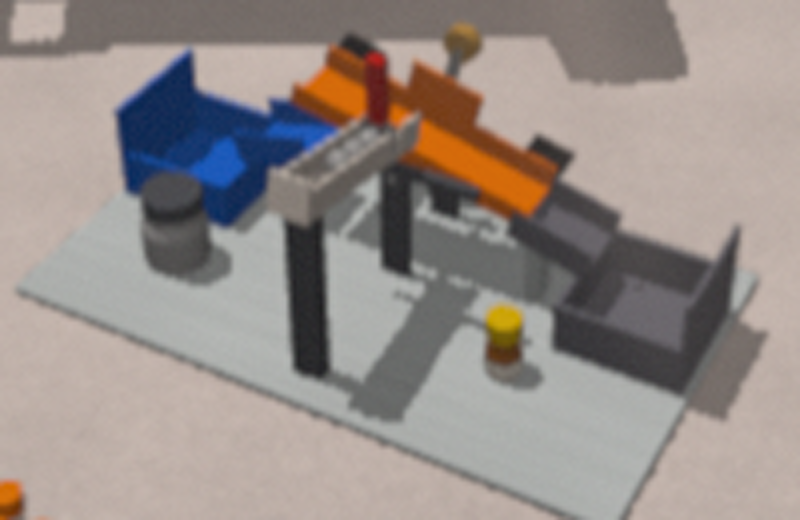

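View pics/cd.png

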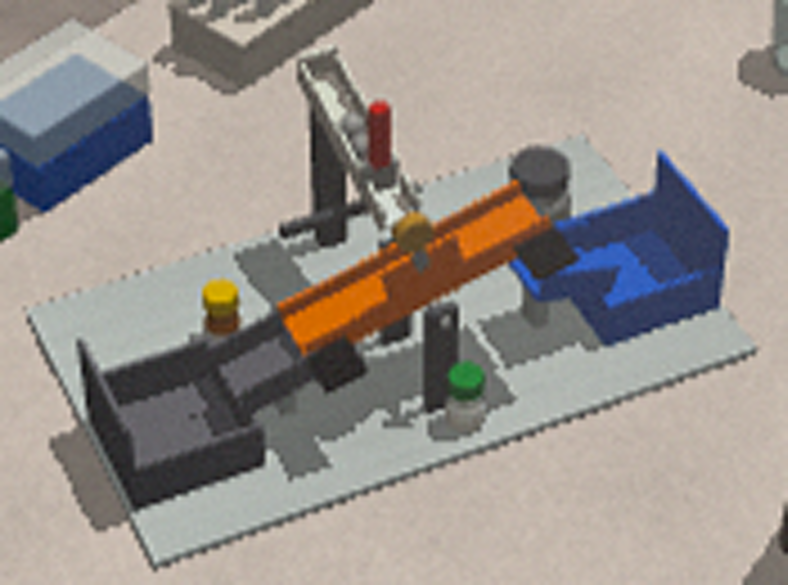

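The crops show the plate corners, the post top at scene (299,195) and side (309,168), the blue paddle at scene (295,191) and side (346,200), and the brass weight. I'll triangulate these.

```bash
python3 - <<'E'
import pickle,numpy as np,cv2
from h import *
d=pickle.load(open("d0.pkl","rb"));S,D=d["scene"],d["side"]
c=lambda x,y:(205+(x+.5)/4-.5,180+(y+.5)/4-.5)
e=lambda x,y:(225+(x+.5)/4.5-.5,145+(y+.5)/4.5-.5)
for n,q in dict(back_blue=e(585,135),back_grey=e(28,312),front_grey=e(155,566),front_blue=e(757,348)).items(): print(n,plane(D,q,8).round(1))
for n,q in dict(back_blue=c(18,289),front_grey=c(757,272)).items(): print("S",n,plane(S,q,8).round(1))
T=lambda n,a,b:print(n,tri([(S,c(*a)),(D,e(*b))]))
T("bb",(18,289),(585,135));T("fg",(757,272),(155,566))
T("post",(376,60),(380,106));T("weight",(462,42),(411,232));T("bpad",(358,46),(545,247));T("gpad",(550,152),(336,363))
T("jar top",(172,190),(541,168))
# blob centroids of red
for s in(S,D):
    im=s["image"].astype(int);m=((im[...,0]>110)&(im[...,1]<60)&(im[...,2]<60)).astype(np.uint8)
    n,l,st,ce=cv2.connectedComponentsWithStats(m);print([(x.tolist(),y.round(1).tolist()) for x,y in zip(st[1:],ce[1:]) if x[4]>8])
E
```

```text
back_blue [ 673.7 -318.2    8. ]
back_grey [867.1 131.7   8. ]
front_grey [612.9 243.5   8. ]
front_blue [ 420.1 -205.2    8. ]
S back_blue [ 676.1 -313.8    8. ]
S front_grey [609.1 241.3   8. ]
bb (array([ 673.76838189, -316.1505928 ,    7.37568039]), [np.float64(1.9352573914794124), np.float64(1.9352573914793545)])
fg (array([611.71398138, 242.46745748,   9.32339726]), [np.float64(1.7182284305867153), np.float64(1.7182284305866253)])
post (array([656.48668267, -42.46225947, 218.38791258]), [np.float64(0.29890222449849013), np.float64(0.29890222449865417)])
weight (array([578.07982929,  12.32332532, 183.72254521]), [np.float64(1.2907305841916372), np.float64(1.2907305841913763)])
bpad (array([526.16388941, -72.30548918, 141.51609877]), [np.float64(0.5868928184212359), np.float64(0.5868928184214373)])
gpad (array([590.25855925,  79.55791911,  97.47993956]), [np.float64(0.2796600326064465), np.float64(0.2796600326063479)])
jar top (array([ 629.86773413, -201.17192237,   72.98742716]), [np.float64(0.5678248949423154), np.float64(0.5678248949421315)])
[([296, 193, 5, 4, 18], [298.0, 194.7])]
[([307, 168, 4, 3, 9], [308.7, 168.9])]
```

```bash
cat > go.py <<'E'
# print needed tool-frame shift & turn to feeder point (fx,fy,z)
import sys,numpy as np
from scipy.spatial.transform import Rotation as R
from bench import sensors
O=np.array([606.7,-21.3,0]);yaw=-0.405
s=sensors.get_state();p=s["ee_pos"];r=R.from_euler("xyz",s["ee_rot"])
F=R.from_euler("z",yaw)
print("t",s["time_s"],"feeder",F.inv().apply(p-O).round(1),"rot",s["ee_rot"].round(3),"F",s["wrist_force"].round(2))
if len(sys.argv)>3:
    t=O+F.apply([float(a) for a in sys.argv[1:4]])
    tr=R.from_euler("xyz",[np.pi,0,yaw+np.pi/2])
    print("shift",r.inv().apply(t-p).round(1),"turn",np.degrees((r.inv()*tr).as_rotvec()).round(1))
E
python3 go.py -48 -85 230
python3 -m jog '{"plan":[[0,[15,-13,0],-4],[0,[44,-39,0],-10],[0,[73,-64,0],-16],[0,[102,-90,0],-22],[0,[131,-116,0],-28],[0,[160,-141,0],-34],[0,[189,-167,0],-40],[0,[218,-192,0],-45.8]]}'
python3 go.py -48 -85 200
```

```text
t 0.1 feeder [ -96.1 -703.2  230.1] rot [-3.139 -0.     0.366] F [-0.23  0.63 -0.08]
shift [ 465.2 -409.9    1.1] turn [ -0.1  -0.1 -45.8]
time_s: 0.77
ee_pos: [376.6, -370.9, 230.8]
ee_rot: [-3.141, -0.001, 1.17]
wrist_force: [0.5, -0.1, -0.5]
width: -0.1
finger_force: 0.0
t 0.7667 feeder [ -73.7 -412.   230.8] rot [-3.141e+00 -1.000e-03  1.170e+00] F [ 0.49 -0.06 -0.52]
shift [326.9  27.   31. ] turn [-0.  -0.   0.2]
```

```bash

python3 -m jog '{"plan":[[0,[40,4,0],0],[0,[80,8,0],0],[0,[120,12,0],0],[0,[160,16,0],0],[0,[200,20,0],0],[0,[240,24,0],0],[0,[275,27,10],0],[0,[300,27,20],0]]}'
python3 -m jog '{"plan":[[0,[15,0,5],0],[0,[27,0,11],0],[0,[27,0,15],0],[0,[27,0,20],0],[0,[27,0,25],0],[0,[27,0,30],0],[0,[27,0,30],0],[0,[27,0,30],0]]}'
python3 go.py -48 -85 170
python3 - <<'E'
from bench import vision
import cv2,pickle
o=[];d={}
for n,(x,y) in dict(scene=(240,150),side=(225,120)).items():
    s=vision.snapshot(n);d[n]=s
    o.append(cv2.resize(s["image"][y:y+130,x:x+130,::-1],None,fx=3,fy=3,interpolation=cv2.INTER_CUBIC))
pickle.dump(d,open("d1.pkl","wb"))
cv2.imwrite("pics/p1.png",cv2.hconcat(o))
E
```

```text
time_s: 1.43
ee_pos: [520.9, -105.4, 211.6]
ee_rot: [3.14, -0.001, 1.167]
wrist_force: [0.3, 0.6, -0.7]
width: 0.1
finger_force: 0.0
time_s: 2.1
ee_pos: [529.8, -84.0, 181.0]
ee_rot: [-3.141, 0.0, 1.164]
wrist_force: [-0.6, -0.6, 0.3]
width: 0.1
finger_force: 0.0
t 2.1 feeder [-45.9 -87.9 181. ] rot [-3.141  0.     1.164] F [-0.61 -0.6   0.29]
shift [ 2.9 -2.1 11. ] turn [-0.   0.  -0.1]
```

View pics/p1.png

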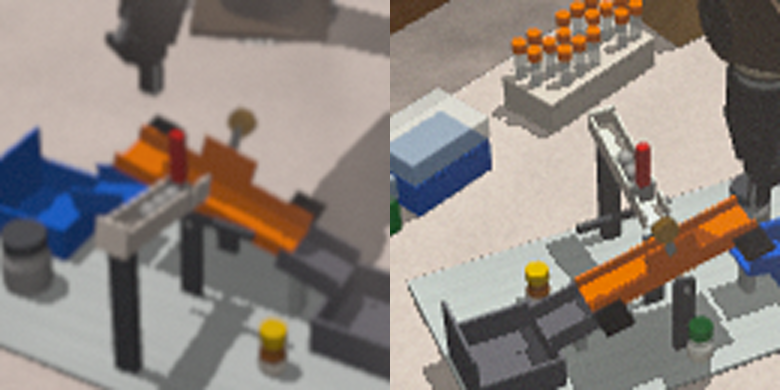

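The shut fingertips hang just above the blue paddle: in the left panel the tip is at (152,92) and the paddle at (163,125), and in the right panel the tip is at (760,205) over the paddle at (755,240). Pressing down now.

```bash

python3 -m jog '{"plan":[[0,[2,-2,8],0],[0,[3,-3,16],0],[0,[3,-3,24],0],[0,[3,-3,30],0],[0,[3,-3,35],0],[0,[3,-3,40],0],[0,[3,-3,44],0],[0,[3,-3,48],0]]}'
python3 -m jog '{"plan":[[0,[0,0,4],0],[0,[0,0,8],0],[0,[0,0,12],0],[0,[0,0,16],0],[0,[0,0,20],0],[0,[0,0,24],0],[0,[0,0,28],0],[0,[0,0,31],0]]}'
python3 go.py
python3 - <<'E'
from bench import vision
import cv2,pickle
o=[]
for n,(x,y) in dict(scene=(240,150),side=(250,120)).items():
    s=vision.snapshot(n)
    o.append(cv2.resize(s["image"][y:y+130,x:x+130,::-1],None,fx=3,fy=3,interpolation=cv2.INTER_CUBIC))
cv2.imwrite("pics/p2.png",cv2.hconcat(o))
E
```

```text
time_s: 2.87
ee_pos: [528.7, -79.3, 132.9]
ee_rot: [-3.142, 0.0, 1.165]
wrist_force: [0.3, -1.0, 0.2]
width: 0.1
finger_force: 0.2
time_s: 3.53
ee_pos: [528.5, -79.2, 101.7]
ee_rot: [-3.141, -0.0, 1.165]
wrist_force: [0.1, 0.0, -0.5]
width: -0.1
finger_force: 0.0
t 3.5333 feeder [-49.1 -84.1 101.7] rot [-3.141 -0.     1.165] F [ 0.06  0.03 -0.54]
```

View pics/p2.png

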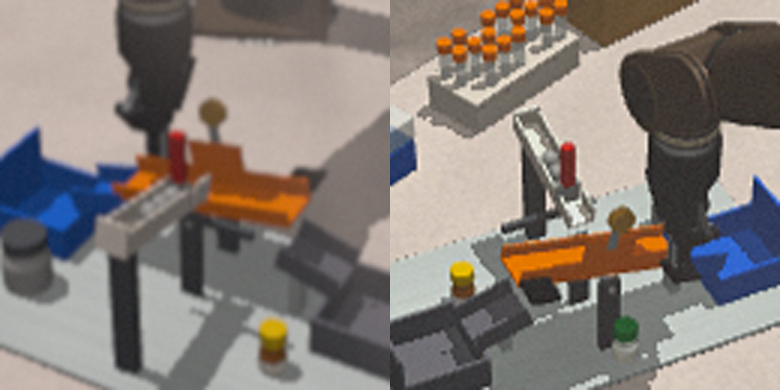

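The gate has rocked over: its grey end is raised at (310,200) left and (520,255) right, and the weight now leans to the blue side. Next I raise the tool and take it to the blue-tray side of the post, at feeder (54,-40).

```bash

python3 -m jog '{"plan":[[0,[0,0,-15],0],[0,[0,0,-35],0],[0,[0,0,-60],0],[0,[0,0,-90],0],[0,[0,0,-120],0],[0,[0,0,-145],0],[0,[0,0,-155],0],[0,[0,0,-155],0]]}'
python3 -m jog '{"plan":[[0,[8,15,0],0],[0,[16,35,0],0],[0,[24,55,0],0],[0,[32,75,0],0],[0,[40,92,0],0],[0,[44,103,0],0],[0,[44,103,0],0],[0,[44,103,0],0]]}'
python3 go.py 54 -40 195
python3 - <<'E'
from bench import vision
import cv2,pickle
o=[]
for n,(x,y) in dict(scene=(240,150),side=(250,120)).items():
    s=vision.snapshot(n)
    o.append(cv2.resize(s["image"][y:y+130,x:x+130,::-1],None,fx=3,fy=3,interpolation=cv2.INTER_CUBIC))
cv2.imwrite("pics/p3.png",cv2.hconcat(o))
E
```

```text
time_s: 4.3
ee_pos: [530.2, -79.8, 260.9]
ee_rot: [3.135, -0.0, 1.165]
wrist_force: [0.7, 0.1, -0.6]
width: 0.0
finger_force: 0.0
time_s: 4.97
ee_pos: [639.8, -79.2, 254.4]
ee_rot: [-3.137, 0.001, 1.165]
wrist_force: [0.1, 1.2, 0.1]
width: 0.2
finger_force: 0.0
t 4.9667 feeder [ 53.2 -40.2 254.4] rot [-3.137e+00  1.000e-03  1.165e+00] F [0.1  1.18 0.14]
shift [ 0.3  1.  59.4] turn [-0.3  0.  -0. ]
```

View pics/p3.png

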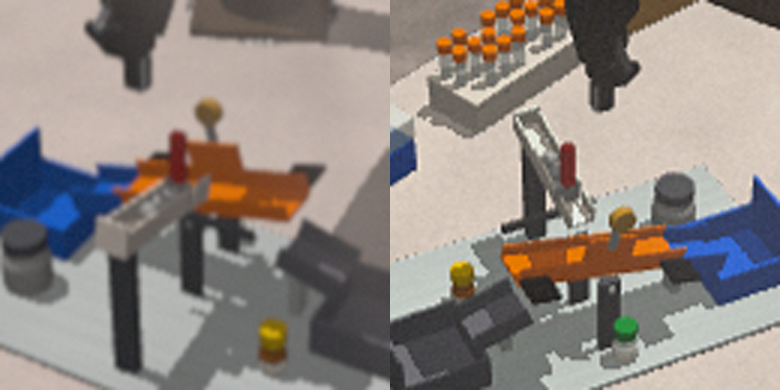

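Left panel shows the fingertip on the blue side of the red post (tip (138,88), post (178,155)), with the gate still on blue. I'll check the gate tilt numerically and then go down beside the post.

```bash

python3 -m jog '{"plan":[[0,[0,1,8],0],[0,[0,1,18],0],[0,[0,1,28],0],[0,[0,1,38],0],[0,[0,1,46],0],[0,[0,1,54],0],[0,[0,1,58],0],[0,[0,1,58],0]]}'
python3 go.py 54 -20 196
python3 - <<'E'
import pickle
from h import *
d=pickle.load(open("d1.pkl","rb"));S,D=d["scene"],d["side"]
x,e=tri([(S,(240+308/3,150+175/3)),(D,(250+155/3,120+290/3))]);print("grey paddle",x.round(1),e)
x,e=tri([(S,(240+208/3,150+110/3)),(D,(250+232/3,120+219/3))])
O=np.array([606.7,-21.3,0]);print("weight feeder",R.from_euler("z",.405).apply(x-O).round(1),e)
E
```

```text
time_s: 5.73
ee_pos: [640.8, -79.7, 197.5]
ee_rot: [-3.139, 0.0, 1.165]
wrist_force: [-0.1, -0.0, -0.9]
width: -0.1
finger_force: 0.0
t 5.7333 feeder [ 54.4 -40.2 197.5] rot [-3.139  0.     1.165] F [-0.09 -0.   -0.94]
shift [20.2 -0.4  1.5] turn [-0.2  0.  -0. ]
grey paddle [586.6  76.2 131.9] [np.float64(3.88135702132784), np.float64(3.8813570213279984)]
weight feeder [-41.8 -18.2 183.4] [np.float64(0.603799881903458), np.float64(0.6037998819035151)]
```

The weight mirrors its start position (+19.6 to -18.2 mm), so the gate is on its stop. Pushing the post.

```bash

python3 -m jog '{"plan":[[0,[8,0,0],0],[0,[15,0,0],0],[0,[21,0,0],0],[0,[26,0,0],0],[0,[31,0,0],0],[0,[36,0,0],0],[0,[41,0,0],0],[0,[45,0,0],0]]}'
python3 go.py
python3 -m jog '{"plan":[[0,[4,0,0],0],[0,[7,0,0],0],[0,[10,0,0],0],[0,[12,0,0],0],[0,[14,0,0],0],[0,[16,0,0],0],[0,[17,0,0],0],[0,[17,0,0],0]]}'
python3 go.py
python3 - <<'E'
from bench import vision
import cv2,pickle
o=[]
for n,(x,y) in dict(scene=(240,150),side=(250,120)).items():
    s=vision.snapshot(n)
    o.append(cv2.resize(s["image"][y:y+130,x:x+130,::-1],None,fx=3,fy=3,interpolation=cv2.INTER_CUBIC))
cv2.imwrite("pics/p4.png",cv2.hconcat(o))
E
```

```text
time_s: 6.4
ee_pos: [659.7, -38.2, 199.7]
ee_rot: [3.141, -0.0, 1.165]
wrist_force: [-0.1, -1.9, 0.9]
width: -0.1
finger_force: 0.8
t 6.4 feeder [ 55.4   5.4 199.7] rot [ 3.141 -0.     1.165] F [-0.06 -1.89  0.86]
time_s: 7.07
ee_pos: [666.1, -22.6, 199.2]
ee_rot: [-3.141, -0.0, 1.165]
wrist_force: [-0.2, -0.9, 0.7]
width: -0.0
finger_force: 0.3
t 7.0667 feeder [ 55.1  22.2 199.2] rot [-3.141 -0.     1.165] F [-0.24 -0.85  0.69]
```

View pics/p4.png

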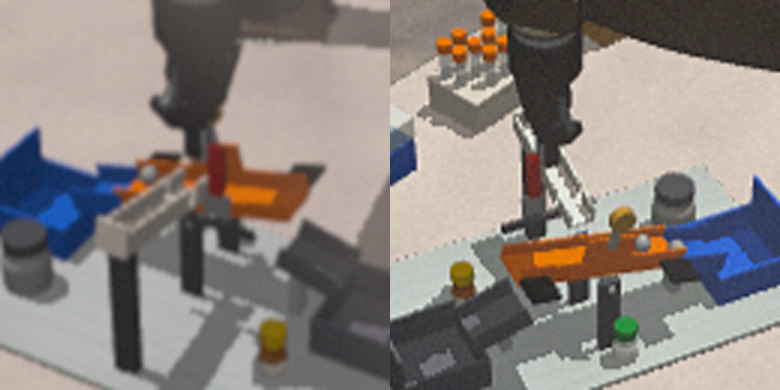

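The post has moved over (right panel (533,175)) and balls are rolling along the gate towards the blue tray (right panel (642,242) and (677,248)). I'll push on to the stop, then back off and retreat upward.

```bash

python3 -m jog '{"plan":[[0,[1,0,0],0],[0,[2,0,0],0],[0,[3,0,0],0],[0,[4,0,0],0],[0,[5,0,0],0],[0,[5,0,0],0],[0,[5,0,0],0],[0,[5,0,0],0]]}'
python3 go.py
python3 -m jog '{"plan":[[0,[-5,0,0],0],[0,[-10,0,0],0],[0,[-14,0,0],0],[0,[-14,0,-10],0],[0,[-14,0,-30],0],[0,[-14,0,-55],0],[0,[-14,0,-80],0],[0,[-14,0,-100],0]]}'
python3 -m jog '{"plan":[[0,[0,0,0],0],[0,[0,0,0],0],[0,[0,0,0],0],[0,[0,0,0],0],[0,[0,0,0],0],[0,[0,0,0],0],[0,[0,0,0],0],[0,[0,0,0],0]]}'
python3 -m jog '{"plan":[[0,[0,0,0],0],[0,[0,0,0],0],[0,[0,0,0],0],[0,[0,0,0],0],[0,[0,0,0],0],[0,[0,0,0],0],[0,[0,0,0],0],[0,[0,0,0],0]]}'
python3 - <<'E'
from bench import vision
import cv2,pickle
o=[]
for n,(x,y) in dict(scene=(230,150),side=(275,120)).items():
    s=vision.snapshot(n)
    o.append(cv2.resize(s["image"][y:y+130,x:x+130,::-1],None,fx=3,fy=3,interpolation=cv2.INTER_CUBIC))
cv2.imwrite("pics/p5.png",cv2.hconcat(o))
E
```

```text
time_s: 7.83
ee_pos: [666.3, -21.7, 199.1]
ee_rot: [-3.139, 0.008, 1.165]
wrist_force: [-6.5, -8.9, 2.4]
width: 0.3
finger_force: 5.4
t 7.8333 feeder [ 54.9  23.1 199.1] rot [-3.139  0.008  1.165] F [-6.53 -8.94  2.38]
time_s: 8.5
ee_pos: [663.0, -30.7, 302.6]
ee_rot: [3.139, -0.002, 1.166]
wrist_force: [0.8, -0.6, 0.4]
width: 0.1
finger_force: 0.0
time_s: 9.17
ee_pos: [662.4, -31.2, 298.7]
ee_rot: [-3.141, 0.0, 1.165]
wrist_force: [-0.7, 0.2, -0.7]
width: -0.4
finger_force: 0.0
time_s: 9.83
ee_pos: [662.5, -31.2, 299.4]
ee_rot: [3.142, -0.0, 1.165]
wrist_force: [0.1, 0.3, 0.4]
width: -0.1
finger_force: 0.0
```

View pics/p5.png

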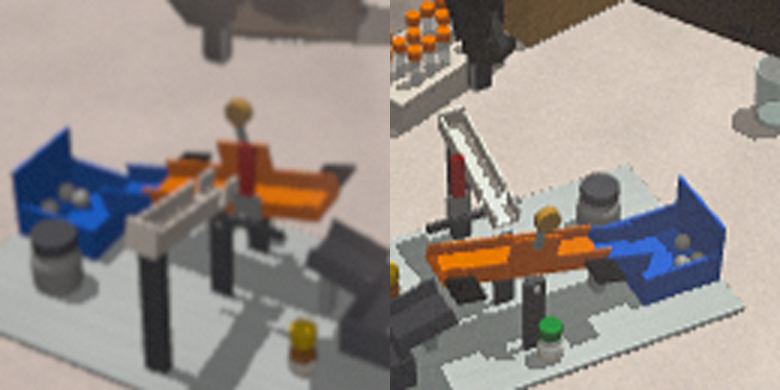

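All three balls lie in the blue tray (right panel near (683,240), (683,260) and (698,257)), the ramp is empty, the stop was felt at about 11 N, and the tool is clear. I'll let them settle for a while, then hand in.

```bash
for i in 1 2 3 4; do
python3 -m jog '{"plan":[[0,[0,0,0],0],[0,[0,0,0],0],[0,[0,0,0],0],[0,[0,0,0],0],[0,[0,0,0],0],[0,[0,0,0],0],[0,[0,0,0],0],[0,[0,0,0],0]]}' >/dev/null; done
python3 -c "
from bench import order;print(order.sign_off())"
```

```text
the job is handed in; nothing more can be done
None
```

The gate is rocked to the blue side, the shutter is pushed to its stop, and all three balls were in the blue tray in the last picture; the job is handed in, but no verdict came back.

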